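# Refit the slow cooker's knob and switch it on

### The job

Take the slow cooker's white knob from the black trivet and put it back on the spindle of the sloped control panel: press it down and turn it until it drops fully home, then turn it clockwise to the stop, so that its bar points to the red mark. Only then flip the toggle switch beside it up the slope, fully on. Let go of everything and leave the other kitchen things where they are.

Things in the scene. Friction and masses are not known exactly. Their poses are not given: they have to be found in the camera images.
- knob: White knob, red stripe on top, bar up on the trivet, about 50 g. Disc 48 mm across, 16 mm high, carrying a grip bar 46 mm long, 15 mm thick, 22 mm high (38 mm in all). Origin: centre of underside; z up out of the bar, x along the bar. Slot in the underside, centred, in line with the bar: 22 mm long, 7 mm wide, 16 mm deep; goes over the spindle's key, either way round (half turn).
- panel: Sloped grey panel on the cooker's front, fixed. Origin: on its face, on the spindle's axis. z: out of the face along the spindle, 32 degrees from vertical, leaning to the robot; x: up the slope, away from the robot, to the red mark; y: to the left. The face reaches 56 mm up and down the slope, 70 mm to +y, 180 mm to -y. A knob fully home has its underside on the face.
- spindle_nose (a point): Tip of the brass spindle, on the panel's z, 15 mm above the face. Spindle: flat key 18 mm long, 5 mm thick, 12 mm high, with a cone nose to 15 mm. A knob out of line with it rests 12 to 15 mm above the face; in line within about 0.1 rad it drops home. It turns stiffly (0.15 N m), so it stays put while a knob rubs lightly on it.
- red_mark (a point): Red mark on the panel face, 40 mm up the slope from the spindle. The spindle's clockwise stop (seen from outside, facing the panel) has the key pointing at it. The key's angle is not reported: at the start it points 0.5 to 1.15 rad anticlockwise of the mark; its anticlockwise stop is 1.3 rad from the mark.
- cooker: Red oval slow cooker, 380 mm wide (y), 260 mm deep (x), rim 155 mm high, glass lid and handle up to 203 mm, side handles to 223 mm from the centre. Fixed. Origin: on the counter under the oval's centre; x points away from the panel. Spindle foot: 185 mm in front of the centre, 55 mm to +y, 98 mm above the counter.
- toggle (a joint): Toggle switch on the panel, 110 mm to the -y side of the spindle. 0 = off (lever leans 0.45 rad down the slope), 0.9 rad = on (leans 0.45 rad up the slope). It starts within 0.12 of off and stays where it is left; about 1.5 N at the tip moves it. Its pivot axis is along the panel's y, 12 mm above the face.
- toggle_tip (a point): Centre of the white ball (13 mm across) at the end of the toggle's steel lever (8 mm thick), 34 mm from the pivot; when off, 15 mm down the slope from the pivot and 43 mm above the face. Under it a steel plate 52 (slope) by 32 by 6 mm, with a round collar 18 mm across up to 15 mm above the face.
- trivet: Flat black plastic trivet, a disc 170 mm across and 8 mm thick, fixed on the counter, with the knob on it. Origin: centre of its underside.
- cup: Glass custard cup, 90 mm across, 45 mm high. Origin: centre of its underside. Bystander.
- salt: White salt jar with steel cap, 40 mm across, 75 mm high. Origin: centre of its underside. Bystander.
- mug: Blue mug, 80 mm across, 90 mm high. Origin: centre of its underside. Bystander.
- scoop: Aluminium scoop lying down, 200 mm long, 37 mm high. Origin: near its middle, on the counter; x along it. Bystander.
- spatula: Spatula with green silicone blade lying flat, 260 mm long. x along it. Bystander.
Mind the look-alikes: they are no part of the job. Several things have the shape of the knob; the one meant has the colours described above.

How it is judged (in metres and radians):
On the way, in this order (a step that is already met when the one before it is completed fails the run):
1. the knob is lifted off the trivet (height (world z) of knob above 0.05 m), for 0.1 s.
2. the knob has dropped over the spindle's key (underside less than 8 mm above the panel) (z of knob in the frame of panel below 0.008 m and distance between knob and panel below 0.011 m), for 0.1 s.
3. the knob is fully home (underside within 3 mm of the panel) and turned to the stop (bar within 0.22 rad of the up-slope direction) (z of knob in the frame of panel below 0.003 m and distance between knob and panel below 0.006 m and angle between the z axis of knob and the z axis of panel, either way round below 0.12 rad and angle between the x axis of knob and the x axis of panel, either way round below 0.22 rad), for 0.1 s.
4. the toggle is flipped on (value of joint toggle above 0.75 rad), for 0.1 s.
At the end, for the whole second after the job is handed in: The knob is at rest fully home on the spindle (underside within 3 mm of the panel face, origin within 6 mm of the spindle's foot, its axis within 0.12 rad of the spindle's), its bar is within 0.22 rad of the up-slope direction (red mark), and the toggle stands at more than 0.75 rad (on) (all of step 3 and value of joint toggle above 0.75 rad and linear speed of knob below 0.02 m/s); the robot touches nothing.
It fails at once if a bystander (cup, salt jar, mug, scoop, spatula) is moved more than 30 mm (distance of any of cup, salt, mug, scoop, spatula from where it was at the start of the episode above 0.03 m).
It fails at once if the toggle is switched on before the knob is home at its stop (value of joint toggle above 0.6 rad and not ((z of knob in the frame of panel below 0.003 m and distance between knob and panel below 0.006 m and angle between the z axis of knob and the z axis of panel, either way round below 0.12 rad) and angle between the x axis of knob and the x axis of panel, either way round below 0.22 rad)).
It also fails if it takes over 51 s, if anything falls off the work surface, if the arm or the gripper's body presses on something with over 40 N, if the wrist force passes 120 N, or if a joint passes its speed limit or range.

### The arm

A 6-joint arm with a two-finger parallel gripper is mounted at the origin on the work surface. World frame = base frame: x ahead of the robot, y to its left, z up, the work surface at z = 0. Lengths are in mm, angles in rad, forces in N, time in s.
With the tool pointing down it reaches from about 350 to 775 mm from the base axis. Payload 7.3 kg.
Tool frame: the origin (TCP) lies on the front face of the gripper's body, between the roots of the fingers; the fingertips stand 66 mm ahead of it and the grasp point (between the pads) lies 47 mm ahead of it (bot.tip_extent is the distance from the TCP to the fingertips, in mm); z points along the fingers, y is the line along which they close (so a half turn about z gives the same grasp; the last joint's range is limited). The gripper opens to 92 mm and grips with 3 to 60 N. Pads are 19 mm wide; open, the fingers measure 130 mm over their backs; the gripper's body (75 mm by 190 mm) begins 47 mm behind the grasp point.
Start: joints at [1.199, 0.342, 1.524, -0, 1.275, -0.146], TCP at [117.521, 511.691, 292.241] pointing down, gripper open.
Joint ranges: [-2.53, 2.53], [-0.77, 2.02], [0.04, 2.7], [-1, 4.14], [0.28, 2.66], [-3.11, 3.11]. Speed limits (rad/s): [2.57, 2.57, 3.14, 3.14, 3.14, 3.14].

### API

Orientations are given as [roll, pitch, yaw] about the fixed x, y, z axes, in that order (R = Rz(yaw) Ry(pitch) Rx(roll)).
In Python, from plant import readout, viewer, order, bot gives the robot as it stands.
- The arm moves only by the shell command python3 -m creep 'ROWS'. ROWS is text: rows parted by semicolons, each of 7 numbers parted by spaces: the shift along the world's x, y, z in m, then the turn, a rotation vector about the world's x, y, z in rad, then the opening in per cent of the stroke, from 0 (shut) to 100 (fully open). A call has 1 to 8 rows; each row shifts and turns the commanded pose from where the row before left it; what a row does not reach is not made up. A row lasts 1/12 s, in which the tool goes at most 41.7 mm and 7.16 degrees, less where a joint would pass 70% of its speed; a pose out of reach is approached as far as the arm can. A call is refused whole if a number of a shift passes 0.0417 or a number of a turn 0.125, either way. A call with a gripper value outside its range is refused whole. The fingers move at their own pace and stop on an object; the grip force is fixed at half the most. Time passes only in rows, so rows that do not move let the fingers close. It gives the time, the measured TCP pose, the force, the opening and the grip force at its end, in the units of the state.
- readout.get_obs(): the state, without advancing time (a new reading comes with each control period).
- viewer.capture(name): name is "scene" or "top" or "wrist"; returns the picture (420x560x3 uint8, red, green, blue); there is no depth.
- viewer.camera_info(name): a dict with "fx", "fy", "cx", "cy" (pixels), "origin" and "rotation" of the camera in the world. Camera axes: x right, y up, looking along -z (the intrinsics and any distortion apply to the point x, -y, -z); pixel columns grow to the right and rows downward; lengths in mm; the calibration is good to about 2 mm. The wrist camera is an equidistant fisheye: a pixel r from the principal point sees the ray r / f radians off the axis. A picture is of the moment at which its call begins: read the wrist's pose just before it. camera_info takes no time and is no camera call; for the wrist camera it gives the pose at the moment of the call.
- order.close_job(): hands the job in; it is judged then, once.
The state is a dict: "time": time; "joint_positions": joint angles; "dq": joint speeds; "tau": joint torques, N m; "tool_pos": TCP position; "tcp_rot": TCP orientation; "contact_force": force on the tool from outside, world axes, zero at the start; "moment": the same for the moment, N m; "grip_width": finger opening in mm; "finger_force": force on a finger pad.
Only numpy, scipy, OpenCV 4.12 (cv2) and the standard library are available. Lean on these libraries where they do the work, as an engineer would, in place of code of your own. Each camera call takes 0.05 s, during which the arm holds its last target. There are 200 camera calls.

## Working session

There is one attempt and no reset: what is moved stays moved. The work goes in short steps, Python scripts to look and compute and a shell command to move; the robot and the scene stay as the last step left them, time stands still between calls to the robot, and variables do not carry over. Pictures are saved under pics/ and viewed, at most 10 in all, crops included, and the job is handed in when it is done.

```bash
ls; mkdir -p pics; python3 - <<'E'
from plant import readout, viewer, order, bot
import cv2,numpy as np
for n in ("scene","top"):
    im=viewer.capture(n); cv2.imwrite(f"pics/{n}0.png",im[:,:,::-1])
    print(n,viewer.camera_info(n))
print(readout.get_obs()); print([a for a in dir(bot) if a[0]!='_'])
E
```

```text
pics
scene {'fx': 384.3700029459262, 'fy': 384.3700029459262, 'cx': 284.8569419299222, 'cy': 206.07019871442637, 'origin': array([865.81621665, 518.98747835, 994.20781577]), 'rotation': array([ 0.61988771, -0.01487491,  2.6399971 ])}
top {'fx': 544.0594166728322, 'fy': 544.0594166728322, 'cx': 276.2682727580002, 'cy': 211.2150249435761, 'origin': array([ 284.38632264,  -26.93412058, 1626.49317228]), 'rotation': array([ 0.18255357, -0.00575627, -1.55673257])}
{'time': 0.1, 'joint_positions': array([ 1.19902114e+00,  3.42653070e-01,  1.52491964e+00,  1.71185192e-05,
        1.27537763e+00, -1.46022436e-01]), 'dq': array([-2.45655963e-03, -5.55457160e-04, -2.37802383e-03,  6.63027456e-04,
        1.05450165e-03,  5.95612135e-05]), 'tau': array([ 2.16219378e-03, -4.32011318e+01, -2.44696623e+01,  7.21578137e-02,
        5.26142085e-02, -3.24931693e-05]), 'tool_pos': array([117.40372775, 511.43047448, 291.61502518]), 'tcp_rot': array([-3.14025180e+00, -2.13745181e-04,  2.91583477e+00]), 'contact_force': array([-0.0799959 , -0.13880543, -0.22679713]), 'moment': array([ 0.02245372, -0.01858522,  0.01282818]), 'finger_force': 0.0, 'grip_width': 92.10192553064792}
['Unreachable', 'tip_extent']
```

View pics/scene0.png

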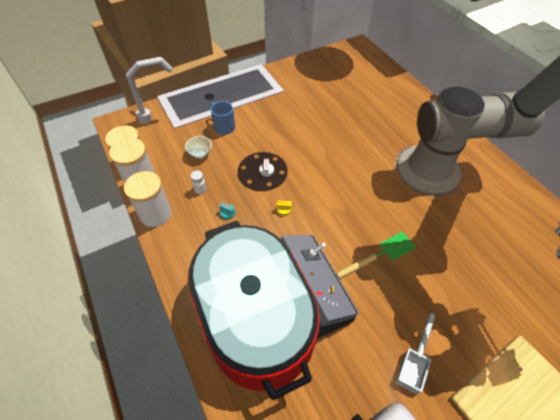

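View pics/top0.png

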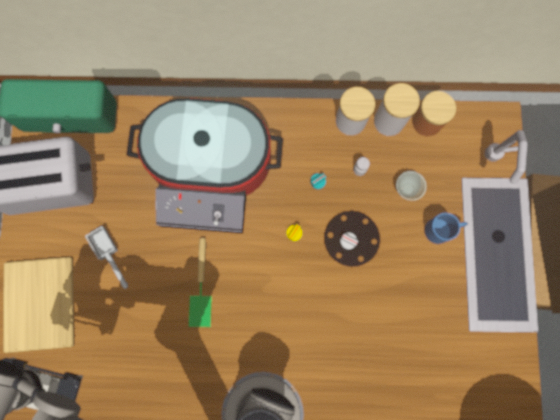

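The scene view shows the knob at about (266,168) on the trivet, the spindle near (332,290) and the toggle ball near (323,244). In the top view the knob is at (349,240), the spindle near (180,210), the red mark at (181,196) and the toggle near (217,214). Next I'll enlarge crops.

```bash
cat > h.py <<'E'
from plant import readout, viewer, order, bot
import cv2,numpy as np
from scipy.spatial.transform import Rotation as R
def ray(n,u,v,ci=None):
    c=ci or viewer.camera_info(n)
    x=(u-c['cx'])/c['fx']; y=(v-c['cy'])/c['fy']
    if n=='wrist':
        r=np.hypot(x,y); s=np.sin(r)/r if r>1e-9 else 1.; d=np.array([x*s,-y*s,-np.cos(r)])
    else: d=np.array([x,-y,-1.])
    d=R.from_euler('xyz',c['rotation']).apply(d); return np.array(c['origin']),d/np.linalg.norm(d)
def plane(n,u,v,z,ci=None):
    o,d=ray(n,u,v,ci); return o+d*(z-o[2])/d[2]
def tri(rays):
    A=sum(np.eye(3)-np.outer(d,d) for o,d in rays); b=sum((np.eye(3)-np.outer(d,d))@o for o,d in rays)
    p=np.linalg.solve(A,b); return p,[np.linalg.norm(np.cross(p-o,d)) for o,d in rays]
E
python3 - <<'E'
import cv2,numpy as np
s=cv2.imread('pics/scene0.png');t=cv2.imread('pics/top0.png')
def c(i,u,v,w,h,k): return cv2.resize(i[v:v+h,u:u+w],None,fx=k,fy=k,interpolation=cv2.INTER_CUBIC)
a=c(s,280,230,80,100,5) ; b=c(t,150,180,100,60,4); k1=c(t,320,215,50,50,4); k2=c(s,241,148,50,50,4)
out=np.zeros((500,800,3),np.uint8); out[:500,:400]=a; out[:240,400:]=b; out[250:450,400:600]=k1; out[250:450,600:]=k2
cv2.imwrite('pics/c1.png',out)
E
```

```text
(no output)
```

View pics/c1.png

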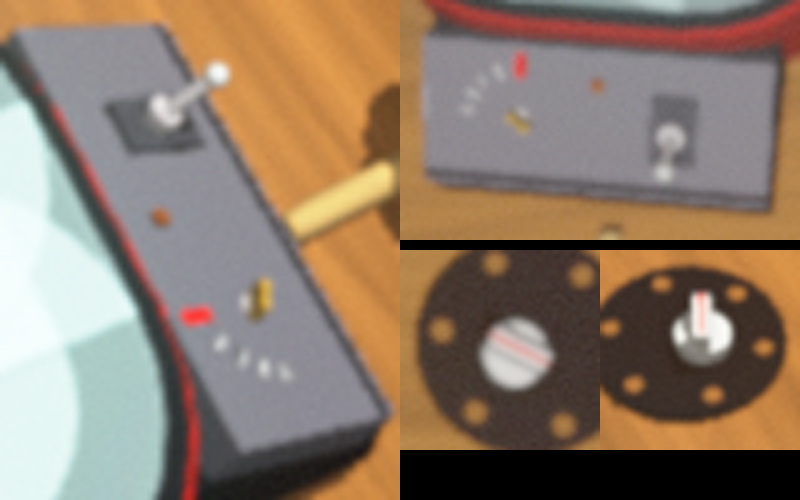

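The crops give, in full-image pixels (scene / top): toggle ball (323.4,244.8) / (215.8,223.5), spindle (331.6,289.6) / (179.3,210), red mark (319.4,293.2) / (180.2,196.8), and in the top view the knob stripe runs (342,234.5)-(357.8,242.8).

```bash
python3 - <<'E'
from h import *
np.set_printoptions(precision=1,suppress=True)
P={'ball':((323.4,244.8),(215.8,223.5)),'spin':((331.6,289.6),(179.3,210)),'mark':((319.4,293.2),(180.2,196.8)),'knob':((266.2,164.2),(349.8,238.8)),'plate':((311,255),(217.8,213))}
for k,(s,t) in P.items(): print(k,tri([ray('scene',*s),ray('top',*t)]))
a=plane('top',342,234.5,46);b=plane('top',357.8,242.8,46);print(a,b,np.linalg.norm(a-b),np.degrees(np.arctan2(*(b-a)[1::-1])))
a=plane('scene',266.3,158.8,46);b=plane('scene',266,169.5,46);print(a,b,np.linalg.norm(a-b),np.degrees(np.arctan2(*(b-a)[1::-1])))
# other things on top view
for n,u,v,z in (('cup',410,185,45),('mug',443,227,90),('salt',362,165,75),('trivet',352,238,8),('teal',319,180,20),('yellow',294,232,20),('scoop',105,245,20),('lidc',202,138,203),('spat hd',200,312,5),('spat end',203,237,10),('spatB',203,296,5)): print(n,plane('top',u,v,z))
E
```

```text
ball (array([525.4, 136.3, 122.2]), [np.float64(1.075725693157765), np.float64(1.075725693157754)])
spin (array([566.5, 244.1,  99.5]), [np.float64(1.0634766335724912), np.float64(1.0634766335727266)])
mark (array([602.1, 241.4, 111.9]), [np.float64(0.679167682061964), np.float64(0.6791676820619303)])
knob (array([ 498.3, -249.4,   39.9]), [np.float64(0.203640966882608), np.float64(0.2036409668824431)])
plate (array([560.2, 134.7,  94.7]), [np.float64(0.881347646551313), np.float64(0.8813476465513259)])
[ 509.7 -225.7   46. ] [ 485.9 -271.7   46. ] 51.84840775858375 -117.34294832842691
[ 489.6 -265.8   46. ] [ 511.9 -224.6   46. ] 46.81529462890138 61.674595326400755
cup [ 662.1 -430.2   45. ]
mug [ 529.4 -509.5   90. ]
salt [ 713.3 -282.7   75. ]
trivet [ 505.  -260.4    8. ]
teal [ 679.4 -160.4   20. ]
yellow [518.8 -85.8  20. ]
scoop [471.6 474.   20. ]
lidc [747.2 173.9 203. ]
spat hd [280.4 187.    5. ]
spat end [501.1 186.1  10. ]
spatB [326.8 180.    5. ]
```

```bash
r="0.035 -0.022 0 0 0 -0.12 100"; python3 -m creep '0.035 -0.022 0 0 0 -0.12 100;0.035 -0.022 0 0 0 -0.12 100;0.035 -0.022 0 0 0 -0.12 100;0.035 -0.022 0 0 0 -0.12 100;0.035 -0.022 0 0 0 -0.12 100;0.035 -0.022 0 0 0 -0.12 100;0.035 -0.022 0 0 0 -0.12 100;0.035 -0.022 0 0 0 -0.12 100'
python3 -m creep '0.005 -0.036 0 0 0 -0.12 100;0.005 -0.036 0 0 0 -0.12 100;0.005 -0.036 0 0 0 -0.12 100;0.005 -0.036 0 0 0 -0.12 100;0.005 -0.036 0 0 0 -0.12 100;0.005 -0.036 0 0 0 -0.12 100;0.005 -0.036 0 0 0 -0.12 100;0.005 -0.036 0 0 0 0 100'
python3 -m creep '0.007 -0.036 0 0 0 0 100;0.007 -0.036 0 0 0 0 100;0.007 -0.036 0 0 0 0 100;0.007 -0.036 0 0 0 0 100;0.007 -0.036 0 0 0 0 100;0.007 -0.036 0 0 0 0 100;0.007 -0.036 0 0 0 0 100;0 0 0 0 0 0 100'
```

```text
time: 0.77
tool_pos: [398.8, 334.2, 292.0]
tcp_rot: [-3.141, -0.0, 1.95]
contact_force: [0.7, 0.8, -0.3]
grip_width: 91.4
finger_force: 0.0
time: 1.43
tool_pos: [437.2, 46.0, 292.1]
tcp_rot: [-3.141, 0.0, 1.109]
contact_force: [1.2, 0.3, 0.0]
grip_width: 91.5
finger_force: 0.0
time: 2.1
tool_pos: [487.0, -210.0, 291.5]
tcp_rot: [3.14, 0.002, 1.111]
contact_force: [-0.1, 0.7, 0.4]
grip_width: 91.8
finger_force: 0.0
```

```bash
python3 - <<'E'
from h import *
np.set_printoptions(precision=1,suppress=True)
ci=viewer.camera_info('wrist'); im=viewer.capture('wrist'); print(ci)
hsv=cv2.cvtColor(im,cv2.COLOR_RGB2HSV)
cv2.imwrite('pics/w1.png',im[:,:,::-1])
m=((hsv[:,:,0]<10)|(hsv[:,:,0]>170))&(hsv[:,:,1]>50)&(hsv[:,:,2]>150)
n,l,s,c=cv2.connectedComponentsWithStats(m.astype(np.uint8))
for i in np.argsort(-s[1:,4])[:5]+1:
    print(s[i],c[i])
    p=plane('wrist',*c[i],46,ci); print(p)
    q=np.argwhere(l==i)[:,::-1]; Q=np.array([plane('wrist',*x,46,ci)[:2] for x in q[::max(1,len(q)//300)]]); u,sv,vt=np.linalg.svd(Q-Q.mean(0)); print('yaw',np.degrees(np.arctan2(vt[0,1],vt[0,0])),np.ptp((Q-Q.mean(0))@vt.T,axis=0))
E
```

```text
{'fx': 325.19226210127806, 'fy': 325.19226210127806, 'cx': 278.5333907369852, 'cy': 206.95740297584481, 'origin': array([ 517.4, -149.8,  384. ]), 'rotation': array([-0.3, -0. , -0.5])}
[301 195   4  39  95] [303.  214.2]
[ 498.4 -248.5   46. ]
yaw -117.08477472936303 [42.9  2.8]
[400  60  29  21  85] [413.   69.7]
[ 677.4 -156.6   46. ]
yaw -54.25225764535426 [38.8  3.4]
[237  68   9   1   9] [241.  68.]
[509.4 -80.1  46. ]
yaw -28.275767997220377 [8.3 0. ]
[247  69   7   1   7] [250.  69.]
[517.2 -85.5  46. ]
yaw -27.81225593009852 [6.2 0. ]
[547 239   1   2   2] [547.  239.5]
[ 810.  -449.4   46. ]
yaw -97.04712367285394 [1.7 0. ]
```

View pics/w1.png

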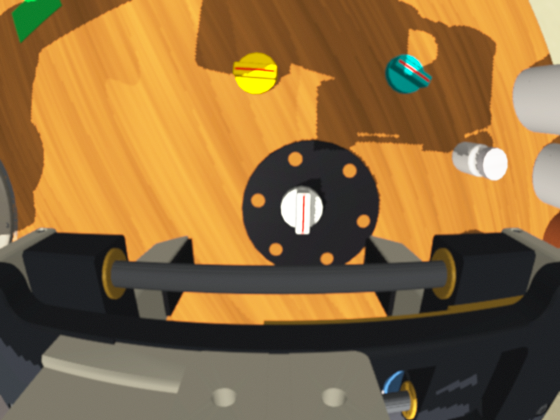

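The wrist picture shows the white knob at (303,209), its red stripe nearly vertical in the image. The jaw closes left-right across the bar. By colour mask the knob is at (498.4,-248.5), yaw 1.098, which agrees with the fixed cameras.

```bash
python3 -m creep '0.006 -0.019 -0.03 0 0 -0.012 100;0.0055 -0.0195 -0.03 0 0 0 100;0 0 -0.03 0 0 0 100;0 0 -0.03 0 0 0 100;0 0 -0.015 0 0 0 100;0 0 0 0 0 0 100;0 0 0 0 0 0 100;0 0 0 0 0 0 100'
```

```text
time: 2.82
tool_pos: [498.7, -242.5, 158.6]
tcp_rot: [3.14, 0.0, 1.105]
contact_force: [0.0, -1.0, 0.5]
grip_width: 91.8
finger_force: 0.0
```

```bash
python3 -m creep '0 -0.006 -0.02 0 0 0 100;0 0 -0.02 0 0 0 60;0 0 -0.015 0 0 0 50;0 0 -0.01 0 0 0 50;0 0 0 0 0 0 50;0 0 0 0 0 0 0;0 0 0 0 0 0 0;0 0 0 0 0 0 0'; python3 -m creep '0 0 0 0 0 0 0;0 0 0 0 0 0 0;0 0 0 0 0 0 0;0 0 0 0 0 0 0'
```

```text
time: 3.48
tool_pos: [498.7, -249.1, 93.6]
tcp_rot: [3.139, 0.0, 1.104]
contact_force: [0.4, 0.0, -0.2]
grip_width: 49.5
finger_force: 0.0
time: 3.82
tool_pos: [498.1, -248.9, 92.4]
tcp_rot: [3.141, 0.0, 1.104]
contact_force: [0.5, -0.1, -1.1]
grip_width: 23.4
finger_force: 0.0
```

```bash
python3 -m creep '0 0 0 0 0 0 0;0 0 0 0 0 0 0;0 0 0 0 0 0 0;0 0 0 0 0 0 0;0 0 0 0 0 0 0'; python3 -m creep '0 0 0.02 0 0 0 0;0 0 0.03 0 0 0 0;0 0 0.03 0 0 0 0;0 0 0.03 0 0 0 0;0 0 0.03 0 0 0 0;0 0 0.03 0 0 0 0;0 0 0.03 0 0 0 0;0 0 0 0 0 0 0'
```

```text
time: 4.23
tool_pos: [498.0, -248.8, 92.3]
tcp_rot: [3.142, 0.0, 1.104]
contact_force: [0.0, 0.9, 1.4]
grip_width: 15.1
finger_force: 30.0
time: 4.9
tool_pos: [499.7, -249.8, 298.6]
tcp_rot: [3.131, 0.001, 1.104]
contact_force: [0.7, -0.5, -0.1]
grip_width: 14.6
finger_force: 30.0
```

```bash
cat >> h.py <<'E'
import json,os
def panel():
    d=json.load(open('panel.json')); return np.array(d['foot']),R.from_euler('z',d['yaw'])*R.from_euler('y',-np.radians(32))
GRASP=84.3
def plan(pk,phi):
    """knob origin at pk (panel mm), bar at phi -> total shift and rotvec"""
    f,Rp=panel(); Rt=Rp*R.from_euler('z',phi)*R.from_euler('x',np.pi)
    t=f+Rp.apply(pk)-GRASP*Rt.as_matrix()[:,2]
    s=readout.get_obs(); Rc=R.from_euler('xyz',s['tcp_rot'])
    return t-s['tool_pos'],(Rt*Rc.inv()).as_rotvec(),t
def knob_in_panel():
    f,Rp=panel(); s=readout.get_obs(); Rc=R.from_euler('xyz',s['tcp_rot'])
    p=s['tool_pos']+GRASP*Rc.as_matrix()[:,2]; Q=(Rp.inv()*Rc*R.from_euler('x',-np.pi))
    return Rp.inv().apply(p-f),Q.as_rotvec(),Rp.inv().apply(s['contact_force']),Rp.inv().apply(s['moment'])
E
python3 - <<'E'
from h import *
np.set_printoptions(precision=4,suppress=True)
# foot from top view using known heights; tip at z 98+12.7 , mark at z 98+21.2
tip=plane('top',179.3,210,110.7); mk=plane('top',180.2,196.8,119.2); pl=plane('top',217.8,213.5,98+6*.85)
print(tip,mk,pl)
yaw=-0.058; Rp=R.from_euler('z',yaw)*R.from_euler('y',-np.radians(32))
print(tip-Rp.apply([0,0,15]),mk-Rp.apply([40,0,0]),pl-Rp.apply([0,-110,6]))
f=(tip-Rp.apply([0,0,15])+mk-Rp.apply([40,0,0]))/2; f[2]=98
json.dump(dict(foot=list(f),yaw=yaw),open('panel.json','w'))
print(f,plan([-32,-26,80],0.7))
E
```

```text
[563.6599 242.8569 110.7   ] [600.0891 240.5631 119.2   ] [556.5974 134.3933 103.1   ]
[571.5953 242.3962  97.9793] [566.2242 242.5295  98.0032] [566.148  244.024   98.0117]
[568.9098 242.4628  98.    ] (array([-46.2878, 472.9591, -78.1891]), array([ 0.1049, -0.5474, -0.4474]), array([453.3914, 223.1266, 220.3769]))
```

```bash
python3 -m creep '-0.004 0.0394 0 0.0131 -0.0684 -0.0559 0;-0.004 0.0394 0 0.0131 -0.0684 -0.0559 0;-0.004 0.0394 0 0.0131 -0.0684 -0.0559 0;-0.004 0.0394 0 0.0131 -0.0684 -0.0559 0;-0.004 0.0394 0 0.0131 -0.0684 -0.0559 0;-0.004 0.0394 0 0.0131 -0.0684 -0.0559 0;-0.004 0.0394 0 0.0131 -0.0684 -0.0559 0;-0.004 0.0394 0 0.0131 -0.0684 -0.0559 0'
python3 -m creep '-0.004 0.0394 -0.015 0 0 0 0;-0.004 0.0394 -0.015 0 0 0 0;-0.004 0.0394 -0.015 0 0 0 0;-0.002 0.0394 -0.015 0 0 0 0;0 0 -0.01 0 0 0 0;0 0 0 0 0 0 0;0 0 0 0 0 0 0;0 0 0 0 0 0 0'
python3 - <<'E'
from h import *
np.set_printoptions(precision=4,suppress=True)
print(knob_in_panel(),readout.get_obs()['joint_positions'])
ci=viewer.camera_info('wrist'); im=viewer.capture('wrist'); print(ci)
cv2.imwrite('pics/w2.png',im[:,:,::-1])
E
```

```text
time: 5.57
tool_pos: [466.1, 53.5, 291.5]
tcp_rot: [2.783, -0.396, 0.736]
contact_force: [0.4, -1.2, -1.0]
grip_width: 14.1
finger_force: 30.0
time: 6.23
tool_pos: [456.1, 190.2, 228.7]
tcp_rot: [2.783, -0.39, 0.735]
contact_force: [0.3, 1.0, -0.6]
grip_width: 14.7
finger_force: 30.0
(array([-26.6345, -58.0611,  84.6002]), array([0.02 , 0.031, 0.719]), array([-0.067 ,  0.9729, -0.6527]), array([-0.1236,  0.3978,  0.0662])) [ 0.3345  0.2102  2.0245 -0.4351  0.4518  1.5914]
{'fx': 325.19226210127806, 'fy': 325.19226210127806, 'cx': 278.5333907369852, 'cy': 206.95740297584481, 'origin': array([456.7667, 233.4777, 334.6555]), 'rotation': array([ 0.159 , -0.33  , -0.9787])}
```

View pics/w2.png

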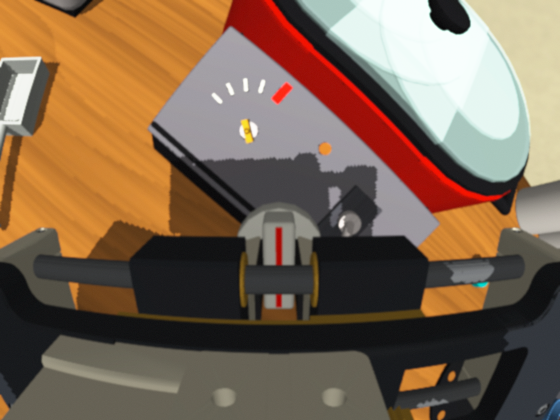

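The wrist view shows the spindle at (248,131), the red mark at (283,93), the toggle collar at (348,222), and the knob held straight, its stripe vertical at (279,268). The brass key points about 15 degrees off image-vertical.

```bash
cat > look.py <<'E'
from h import *
np.set_printoptions(precision=2,suppress=True)
def measure(im,ci,yaw=-0.058):
    hsv=cv2.cvtColor(im,cv2.COLOR_RGB2HSV); H,S,V=cv2.split(hsv)
    f0,_=panel(); u0=np.array
    def comps(m):
        n,l,s,c=cv2.connectedComponentsWithStats(m.astype(np.uint8)); return [(s[i,4],c[i],np.argwhere(l==i)[:,::-1]) for i in range(1,n) if s[i,4]>=25]
    red=comps(((H<6)|(H>174))&(S>200)&(V>180)); br=comps((H>16)&(H<30)&(S>130)&(V>120))
    C=R.from_euler('xyz',ci['rotation']).inv()
    def proj(p):
        d=C.apply(p-ci['origin']); r=np.arctan2(np.hypot(d[0],d[1]),-d[2]); k=r/np.hypot(d[0],d[1])*ci['fx']; return np.array([ci['cx']+d[0]*k,ci['cy']-d[1]*k])
    Rp=R.from_euler('z',yaw)*R.from_euler('y',-np.radians(32))
    pm,ps=proj(f0+Rp.apply([40,0,0])),proj(f0+Rp.apply([0,0,12])); print('expect mark',pm,'spindle',ps)
    m=min(red,key=lambda a:np.linalg.norm(a[1]-pm)); b=[a for a in br if np.linalg.norm(a[1]-ps)<40]
    for a in b: print('brass',a[0],a[1])
    print('red',m[0],m[1])
    return m,b
if __name__=='__main__':
    ci=viewer.camera_info('wrist'); im=viewer.capture('wrist'); 
    m,b=measure(im,ci)
    M=plane('wrist',*m[1],119.2,ci); print('mark',M)
    q=np.vstack([a[2] for a in b]); c=(q.min(0)+q.max(0))/2
    T=plane('wrist',*q.mean(0),98+11*.85,ci); print('key centroid',q.mean(0),T)
    for yaw in (-0.08,-.058,-.035):
        Rp=R.from_euler('z',yaw)*R.from_euler('y',-np.radians(32)); print(yaw,'foot by mark',M-Rp.apply([40,0,0]),'by key',T-Rp.apply([0,0,11]))
    k=cv2.resize(im[int(c[1])-25:int(c[1])+25,int(c[0])-25:int(c[0])+25],(600,600),interpolation=cv2.INTER_CUBIC); import time; cv2.imwrite('pics/k%d.png'%int(time.time()),k[:,:,::-1]); print('crop origin',c-25)
E
python3 look.py; ls -t pics|head -1
```

```text
expect mark [280.02  96.03] spindle [245.16 134.7 ]
brass 151 [246.32 131.11]
red 145 [280.71  93.09]
mark [605.43 241.57 119.2 ]
key centroid [246.32 131.11] [565.97 243.91 107.35]
-0.08 foot by mark [571.61 244.28  98.  ] by key [571.78 243.44  98.02]
-0.058 foot by mark [571.56 243.54  98.  ] by key [571.79 243.57  98.02]
-0.035 foot by mark [571.53 242.76  98.  ] by key [571.8  243.7   98.02]
crop origin [221.5 106. ]
k1796314985.png
```

```bash
mv pics/k*.png pics/key1.png
```

```text
(no output)
```

View pics/key1.png

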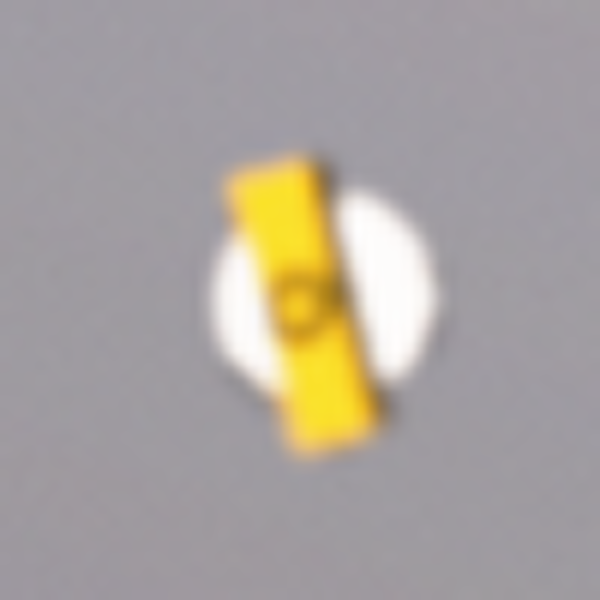

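The crop shows the key from end centre (272,168) to (335,435) with the nose at (302,304), at 12 px per image pixel.

```bash
python3 - <<'E'
from h import *
np.set_printoptions(precision=4,suppress=True)
ci=viewer.camera_info('wrist')
json.dump(dict(foot=[571.7,243.6,98.0],yaw=-0.058),open('panel.json','w'))
f,Rp=panel(); z=Rp.as_matrix()[:,2]
def onp(u,v,h):
    o,d=ray('wrist',u,v,ci); return Rp.inv().apply(o+d*((f+z*h-o)@z)/(d@z)-f)
fx=lambda x,y:(221+x/12-.5,106+y/12-.5)
a=onp(*fx(272,168),12);b=onp(*fx(335,435),12);n=onp(*fx(302,304),15)
d=a-b; print(a,b,(a+b)/2,n,np.linalg.norm(d),'phi',np.arctan2(d[1],d[0]))
print(knob_in_panel())
print(plan([0,0,40],np.arctan2(d[1],d[0])))
E
```

```text
[ 5.7068  7.4809 12.    ] [-4.7884 -6.7688 12.    ] [ 0.4592  0.356  12.    ] [ 0.6265  0.1156 15.    ] 17.6976126145033 phi 0.9359813420887488
(array([-28.2909, -59.7136,  86.2533]), array([0.0195, 0.03  , 0.7178]), array([-0.4514, -0.6326, -0.2877]), array([-0.1029,  0.4515,  0.0588]))
(array([ 49.4545,  57.5788, -25.715 ]), array([-0.1206, -0.0279,  0.1829]), array([505.9418, 247.4183, 203.4124]))
```

```bash
python3 -m creep '0.0125 0.0145 0 -0.03 -0.007 0.0457 0;0.0125 0.0145 -0.005 -0.03 -0.007 0.0457 0;0.0125 0.0145 -0.01 -0.03 -0.007 0.0457 0;0.0125 0.0145 -0.01 -0.03 -0.007 0.0457 0;0 0 0 0 0 0 0;0 0 0 0 0 0 0;0 0 0 0 0 0 0;0 0 0 0 0 0 0'
python3 - <<'E'
from h import *
np.set_printoptions(precision=4,suppress=True)
json.dump(dict(foot=[572.0,243.9,98.2],yaw=-0.058),open('panel.json','w'))
print(knob_in_panel()); print(plan([0,0,20],0.936))
E
```

```text
time: 7.0
tool_pos: [505.8, 247.9, 204.1]
tcp_rot: [2.676, -0.32, 0.954]
contact_force: [0.2, -0.0, -0.6]
grip_width: 14.6
finger_force: 30.0
(array([-0.1534,  0.2256, 40.6503]), array([0.0007, 0.0005, 0.9357]), array([-0.1676, -0.0162, -0.5746]), array([-0.1551,  0.4772,  0.0584]))
(array([ 10.989 ,  -0.8314, -17.4651]), array([-0.0006, -0.0007,  0.0001]), array([516.8224, 247.1039, 186.6514]))
```

```bash
python3 -m creep '0.0053 -0.0003 -0.0085 0 0 0 0;0.0053 -0.0003 -0.0085 0 0 0 0;0.0016 -0.0001 -0.0025 0 0 0 0;0.0016 -0.0001 -0.0025 0 0 0 0;0.0011 -0.0001 -0.0017 0 0 0 0;0.0011 -0.0001 -0.0017 0 0 0 0;0.0011 -0.0001 -0.0017 0 0 0 0;0 0 0 0 0 0 0'
python3 - <<'E'
from h import *
np.set_printoptions(precision=4,suppress=True)
print(knob_in_panel())
E
```

```text
time: 7.67
tool_pos: [523.1, 247.8, 175.9]
tcp_rot: [2.677, -0.319, 0.956]
contact_force: [-0.1, -0.8, -0.0]
grip_width: 14.6
finger_force: 30.0
(array([-0.5261,  1.121 ,  7.6204]), array([0.0014, 0.0011, 0.9378]), array([-0.0368, -0.84  , -0.02  ]), array([-0.0377,  0.4749,  0.1215]))
```

```bash
python3 -m creep '0.0011 -0.0005 -0.0017 0 0 0 0;0.0011 -0.0005 -0.0017 0 0 0 0;0.0011 -0.0001 -0.0017 0 0 0 0;0.0005 0 -0.0009 0 0 0 0;0 0 0 0 0 0 0;0 0 0 0 0 0 0'
python3 - <<'E'
from h import *
np.set_printoptions(precision=4,suppress=True)
print(knob_in_panel())
E
```

```text
time: 8.17
tool_pos: [526.9, 246.7, 170.2]
tcp_rot: [2.677, -0.319, 0.956]
contact_force: [-0.2, -0.6, -0.8]
grip_width: 14.7
finger_force: 30.0
(array([-0.345 ,  0.2635,  0.7009]), array([0.0014, 0.0009, 0.9377]), array([-0.5752, -0.6579, -0.6417]), array([-0.0403,  0.537 ,  0.0935]))
```

```bash
python3 -m creep '0.0005 0 -0.0008 0 0 0 0;0.0005 0 -0.0008 0 0 0 0;0 0 0 0 0 0 0;0 0 0 0 0 0 0'
python3 - <<'E'
from h import *
np.set_printoptions(precision=4,suppress=True)
print(knob_in_panel())
E
```

```text
time: 8.5
tool_pos: [527.1, 246.9, 169.8]
tcp_rot: [2.676, -0.319, 0.956]
contact_force: [-12.5, -0.6, 12.2]
grip_width: 14.5
finger_force: 30.0
(array([-0.2095,  0.4445,  0.2776]), array([ 0.001 , -0.0001,  0.9378]), array([-4.0926, -1.31  , 16.9244]), array([-0.4828,  0.9669,  0.0558]))
```

```bash
python3 -m creep '-0.0003 0 0.0005 0.0497 -0.0029 -0.0797 0;0 0 0 0.0497 -0.0029 -0.0797 0;0 0 0 0.0497 -0.0029 -0.0797 0;0 0 0 0.0497 -0.0029 -0.0797 0;0 0 0 0.0497 -0.0029 -0.0797 0;0 0 0 0.0497 -0.0029 -0.0797 0;0 0 0 0.0497 -0.0029 -0.0797 0;0 0 0 0 0 0 0'
python3 - <<'E'
from h import *
np.set_printoptions(precision=4,suppress=True)
print(knob_in_panel(),readout.get_obs()['joint_positions'])
E
```

```text
time: 9.17
tool_pos: [526.8, 247.1, 169.7]
tcp_rot: [2.975, -0.535, 0.264]
contact_force: [-9.3, 1.1, 6.1]
grip_width: 14.7
finger_force: 30.0
(array([-0.6035,  0.7209,  0.3516]), array([0.0018, 0.    , 0.2757]), array([-4.6842,  0.6025, 10.1617]), array([-0.0389,  1.0878,  0.0816])) [ 0.4104  0.4475  1.8837 -0.6894  0.3828  2.3531]
```

```bash
python3 -m creep '0 0 0 0.0497 -0.0029 -0.0797 0;0 0 0 0.0497 -0.0029 -0.0797 0;0 0 0 0.0476 -0.0028 -0.0763 0;0 0 0 0 0 0 0;0 0 0 0 0 0 0;0 0 0 0 0 0 0'
python3 - <<'E'
from h import *
np.set_printoptions(precision=4,suppress=True)
print(knob_in_panel(),readout.get_obs()['joint_positions'])
E
```

```text
time: 9.67
tool_pos: [526.8, 247.0, 169.7]
tcp_rot: [-3.141, -0.559, -0.055]
contact_force: [-8.1, 1.0, 7.6]
grip_width: 14.9
finger_force: 30.0
(array([-0.5773,  0.6418,  0.3395]), array([ 0.0017, -0.0001,  0.0022]), array([-2.9397,  0.5746, 10.7598]), array([-0.1173,  1.0847,  0.0973])) [ 0.4104  0.4475  1.884  -0.6906  0.3825  2.6278]
```

```bash
python3 -m creep '0 0 0 0.0212 -0.0012 -0.034 0;0 0 0 0.0212 -0.0012 -0.034 0;0 0 0 0 0 0 0;0 0 0 0 0 0 0'
python3 - <<'E'
from h import *
np.set_printoptions(precision=4,suppress=True)
print(knob_in_panel())
E
```

```text
time: 10.0
tool_pos: [526.8, 247.0, 169.7]
tcp_rot: [-3.092, -0.557, -0.149]
contact_force: [-8.5, 1.7, 7.8]
grip_width: 14.8
finger_force: 30.0
(array([-0.5207,  0.649 ,  0.3375]), array([ 0.0017, -0.0002, -0.0776]), array([-3.1095,  1.194 , 11.1743]), array([-0.1433,  1.0721,  0.1105]))
```

```bash
python3 -m creep '0 0 0 0 0 0 40;0 0 0 0 0 0 40;0 0 0 0 0 0 40;0 0 0 0 0 0 40;-0.0053 0.0003 0.0085 0 0 0 40;-0.0106 0.0006 0.017 0 0 0 40;-0.0106 0.0006 0.017 0 0 0 40;-0.0106 0.0006 0.017 0 0 0 40'
python3 -m creep '-0.012 -0.0106 0.017 0 0 0 40;-0.018 -0.0106 0.007 0 0 0 30;-0.018 -0.0206 0.007 0 0 0 0;-0.018 -0.0206 0.007 0 0 0 0;0 0 0 0 0 0 0;0 0 0 0 0 0 0;0 0 0 0 0 0 0'
python3 - <<'E'
from h import *
np.set_printoptions(precision=4,suppress=True)
print(knob_in_panel())
ci=viewer.camera_info('wrist'); im=viewer.capture('wrist'); print(ci)
cv2.imwrite('pics/w3.png',im[:,:,::-1])
E
```

```text
time: 10.67
tool_pos: [489.7, 248.7, 229.5]
tcp_rot: [-3.092, -0.556, -0.15]
contact_force: [-0.3, -0.4, 0.1]
grip_width: 36.6
finger_force: 0.0
time: 11.25
tool_pos: [424.9, 186.7, 267.4]
tcp_rot: [-3.09, -0.558, -0.151]
contact_force: [0.7, -0.0, 0.6]
grip_width: 2.7
finger_force: 0.0
(array([-31.9236, -65.4835, 135.2519]), array([ 0.0022, -0.0016, -0.0789]), array([0.9222, 0.0119, 0.1601]), array([-0.0625,  0.4592,  0.0724]))
{'fx': 325.19226210127806, 'fy': 325.19226210127806, 'cx': 278.5333907369852, 'cy': 206.95740297584481, 'origin': array([432.9024, 180.0694, 381.7281]), 'rotation': array([ 0.3036,  0.0441, -1.6955])}
```

View pics/w3.png

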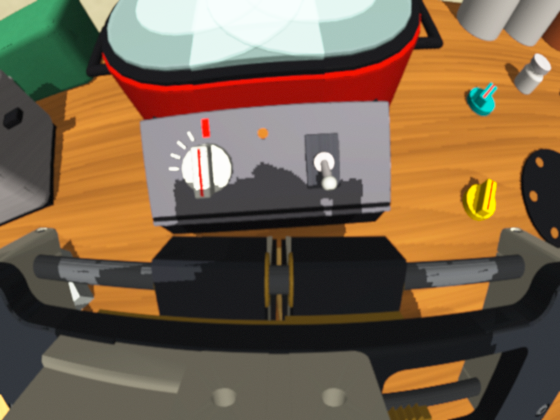

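The knob sits on the spindle at (206,170), with its stripe aimed at the red mark (206,128). The toggle ball is at (329,183), leaning down-slope. I'll check both numerically and plan the push.

```bash
python3 - <<'E'
import h
from h import *
np.set_printoptions(precision=4,suppress=True)
ci=viewer.camera_info('wrist'); im=cv2.imread('pics/w3.png')[:,:,::-1]
f,Rp=panel(); z=Rp.as_matrix()[:,2]
def onp(u,v,hh):
    o,d=ray('wrist',u,v,ci); return Rp.inv().apply(o+d*((f+z*hh-o)@z)/(d@z)-f)
hsv=cv2.cvtColor(np.ascontiguousarray(im),cv2.COLOR_RGB2HSV); H,S,V=cv2.split(hsv)
m=((H<8)|(H>172))&(S>80)&(V>120); m[:140]=0; m[205:]=0; m[:,:185]=0; m[:,230:]=0
q=np.argwhere(m)[:,::-1]; Q=np.array([onp(*p,38) for p in q]); c=Q.mean(0); v=np.linalg.svd(Q-c)[2][0]
print('stripe',len(q),c,'span',np.ptp(Q,axis=0),'ang',np.arctan(v[1]/v[0])); print('ball',onp(329,183,43))
h.GRASP=66
for p in ([-45,-110,60],[-45,-110,34]): print(plan(p,0.))
E
```

```text
stripe 142 [-0.1471  0.2756 38.    ] span [41.4507  4.6131  0.    ] ang -0.040018064673778345
ball [ -16.423  -109.7002   43.    ]
(array([ 35.8501, -46.6997, -85.819 ]), array([-0.0431,  0.0034,  0.0654]), array([460.868 , 140.1676, 181.2077]))
(array([  49.6048,  -47.4984, -107.8683]), array([-0.0431,  0.0034,  0.0654]), array([474.6228, 139.3689, 159.1584]))
```

```bash
python3 -m creep '0 -0.0235 -0.01 -0.0216 0.0017 0.0327 0;0.006 -0.0235 -0.02 -0.0216 0.0017 0.0327 0;0.01 0 -0.028 0 0 0 0;0.02 0 -0.028 0 0 0 0;0.0136 -0.0005 -0.022 0 0 0 0;0 0 0 0 0 0 0;0 0 0 0 0 0 0;0 0 0 0 0 0 0'
python3 - <<'E'
import h
from h import *
np.set_printoptions(precision=4,suppress=True)
h.GRASP=66; print(knob_in_panel())
E
```

```text
time: 11.97
tool_pos: [477.5, 149.2, 175.8]
tcp_rot: [3.12, -0.536, -0.057]
contact_force: [0.7, 0.6, 0.2]
grip_width: 0.1
finger_force: 0.0
(array([ -35.6564, -101.4549,   46.9463]), array([-0.0215,  0.0225,  0.0009]), array([ 0.6504,  0.6647, -0.1335]), array([-0.0429,  0.4589, -0.0308]))
```

```bash
python3 -m creep '0.001 -0.0045 -0.005 0 0 0 0;0.002 -0.0042 -0.008 0 0 0 0;0 0 0 0 0 0 0;0 0 0 0 0 0 0'
python3 - <<'E'
import h
from h import *
np.set_printoptions(precision=4,suppress=True)
h.GRASP=66; print(knob_in_panel(),readout.get_obs()['joint_positions'])
E
```

```text
time: 12.3
tool_pos: [482.7, 144.2, 170.2]
tcp_rot: [3.111, -0.529, -0.059]
contact_force: [0.5, -0.0, 0.8]
grip_width: 0.5
finger_force: 0.0
(array([ -34.4811, -106.7601,   39.2738]), array([-0.0308,  0.0298, -0.    ]), array([ 0.8562, -0.0059,  0.3522]), array([-0.    ,  0.4608,  0.0239])) [ 0.2236  0.3294  2.0813 -0.6531  0.283   2.4509]
```

```bash
python3 -m creep '0 -0.002 0.002 0 0.1 0 0;0 -0.002 0.002 0 0.1 0 0;0 0 0 0 0 0 0;0 0 0 0 0 0 0'
python3 - <<'E'
import h
from h import *
np.set_printoptions(precision=4,suppress=True)
h.GRASP=66; k=knob_in_panel(); print(k,readout.get_obs()['joint_positions']); f,Rp=panel()
print(Rp.apply(np.array([-35,-110,35])-k[0]))
E
```

```text
time: 12.63
tool_pos: [484.5, 138.3, 173.5]
tcp_rot: [3.092, -0.383, -0.058]
contact_force: [-0.2, -0.4, -0.3]
grip_width: 0.1
finger_force: 0.0
(array([ -40.4716, -113.7482,   42.0295]), array([-0.0499,  0.1754,  0.0041]), array([-0.3258, -0.3776, -0.1829]), array([-0.051 ,  0.3577,  0.0269])) [ 0.198   0.3388  1.9822 -0.3139  0.4811  2.0909]
[ 8.5684  3.257  -3.0619]
```

```bash
python3 -m creep '0.0043 0.0016 -0.0015 0 0 0 0;0.0043 0.0016 -0.0015 0 0 0 0;0.0042 -0.0002 0.0026 0 0 0 0;0.0042 -0.0002 0.0026 0 0 0 0;0.0042 -0.0002 0.0026 0 0 0 0;0.0042 -0.0002 0.0026 0 0 0 0;0 0 0 0 0 0 0;0 0 0 0 0 0 0'
python3 - <<'E'
import h
from h import *
np.set_printoptions(precision=4,suppress=True)
h.GRASP=66; k=knob_in_panel(); print(k,readout.get_obs()['joint_positions'])
E
```

```text
time: 13.3
tool_pos: [509.2, 141.0, 180.3]
tcp_rot: [3.091, -0.38, -0.056]
contact_force: [0.2, -0.2, -1.0]
grip_width: 0.7
finger_force: 0.2
(array([ -16.2912, -109.604 ,   34.8305]), array([-0.0493,  0.1789,  0.0061]), array([-0.3196, -0.177 , -0.9868]), array([-0.0411,  0.3663, -0.0366])) [ 0.1923  0.364   1.9113 -0.2818  0.5263  2.0488]
```

```bash
python3 -m creep '0.0042 -0.0002 0.0026 0 0 0 0;0.0042 -0.0002 0.0026 0 0 0 0;0.0017 -0.0001 0.0011 0 0 0 0;0.0017 -0.0001 0.0011 0 0 0 0;0 0 0 0 0 0 0;0 0 0 0 0 0 0'
python3 - <<'E'
import h
from h import *
np.set_printoptions(precision=4,suppress=True)
h.GRASP=66; k=knob_in_panel(); print(k)
E
```

```text
time: 13.8
tool_pos: [519.1, 140.4, 186.3]
tcp_rot: [3.091, -0.374, -0.056]
contact_force: [-6.2, 0.9, -4.2]
grip_width: 0.3
finger_force: 3.3
(array([  -5.1477, -109.6902,   34.6982]), array([-0.0501,  0.1848,  0.0062]), array([-7.4794,  0.5689, -0.2763]), array([ 0.1876,  1.6225, -0.0831]))
```

```bash
python3 -m creep '0.0017 -0.0001 0.0011 0 0 0 0;0 0 0 0 0 0 0'; python3 -m creep '-0.01 0 -0.004 0 0 0 0;-0.02 0 0.005 0 0 0 0;-0.02 0.01 0.03 0 0 0 0;-0.02 0.01 0.03 0 0 0 0;-0.01 0.01 0.03 0 0 0 0;0 0 0 0 0 0 0;0 0 0 0 0 0 0;0 0 0 0 0 0 0'
python3 - <<'E'
from h import *
im=viewer.capture('wrist'); cv2.imwrite('pics/w4.png',im[:,:,::-1]); print(readout.get_obs()['contact_force'])
E
```

```text
time: 13.97
tool_pos: [519.5, 140.3, 186.4]
tcp_rot: [3.09, -0.37, -0.056]
contact_force: [-9.3, 3.2, -3.7]
grip_width: 0.5
finger_force: 5.0
time: 14.63
tool_pos: [442.8, 170.4, 279.9]
tcp_rot: [3.092, -0.38, -0.056]
contact_force: [-0.6, -0.4, -0.7]
grip_width: 0.3
finger_force: 0.0
[ 0.18368231  0.11520612 -0.33357316]
```

View pics/w4.png

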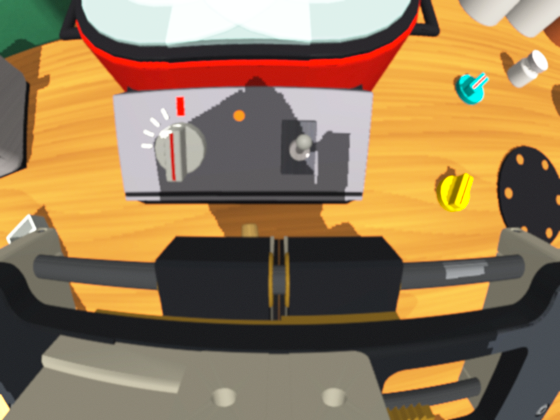

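The knob is still in place at (178,150) under the red mark (181,106). The toggle ball is now at about (303,144), up-slope of its collar. I'll check this numerically.

```bash
python3 - <<'E'
from h import *
np.set_printoptions(precision=2,suppress=True)
ci=viewer.camera_info('wrist'); f,Rp=panel(); z=Rp.as_matrix()[:,2]
def onp(u,v,hh):
    o,d=ray('wrist',u,v,ci); return Rp.inv().apply(o+d*((f+z*hh-o)@z)/(d@z)-f)
print('ball',onp(303,144,43),'mark',onp(181,106,0),'stripe',onp(172,137,38),onp(176.5,180,38),'plate c',onp(298,148,6))
im=cv2.imread('pics/w4.png'); cv2.imwrite('pics/c4.png',cv2.resize(im[95:195,140:340],None,fx=4,fy=4,interpolation=cv2.INTER_CUBIC))
E
```

```text
ball [  10.58 -109.95   43.  ] mark [38.59 -1.87  0.  ] stripe [17.49 -1.88 38.  ] [-20.72  -2.17  38.  ] plate c [  -2.42 -110.16    6.  ]
```

View pics/c4.png

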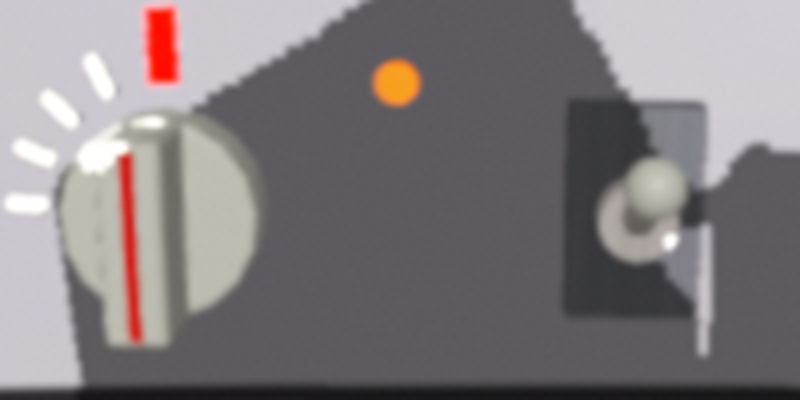

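In the crop the ball is at (656,187), well up-slope of the collar centre. That works out to about 13 mm up-slope before correcting, and about 14 mm after removing the 1.5 mm offset seen on the mark and stripe. Fully on is 15 mm and the threshold is 10 mm. The push also ended against a hard stop at 9–10 N, so I'm handing in.

```bash
python3 -c "
from plant import order; print(order.close_job())"
```

```text
the job is handed in; nothing more can be done
None
```

The job is handed in: the knob is fully home at its stop, with its bar about 0.04 rad from the red mark, and the toggle measured as fully on. The arm is clear of everything, and the grader gave no verdict.

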